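Pack the swab-round carrier

TASK

Pack the sampling carrier for the ward hygiene round: stack agar plates in the clear tube until the top one is level with the blue line, leaving any spare plate lying on the table, then swing the hold-down arm fully shut over them; stand every vial upright in a cell of its own. Only then, because it would be in the way, pick up the toppled saline bottle and stand it upright in the bottle bay as the last item. Keep the plates flat and lid up all the time.

Things in the scene. Friction and masses are not known exactly. Their poses are not given: they have to be found in the camera images.
- carrier: white moulded sampling carrier fixed on the table, tray 170 mm (its x) by 320 mm (its y), floor 4 mm thick, rim 20 mm high with a blue carrying loop standing out 20 mm from each end, 20 mm high; origin at the centre of its underside, x the short way (away from the robot at yaw 0), y the long way. The clear plate tube stands at its +y end, four vial cells in a row along x lie near the middle, and the square bottle bay is at the -y end
- tube_floor (a point): centre of the plate tube's floor (6 mm above the table). The tube is 68 mm wide inside, two upright clear wall shells 4 mm thick on its -x and +x sides, rising 79 mm above this point, the top 8 mm flared outward as a lead-in (75 mm wide at the mouth); toward +y and -y (carrier axes) it is open from top to bottom in slots 48 mm wide, so fingers holding a plate across y can go down with it. Tray floor beside the slots is clear for 65 mm from the axis
- tube_line (a point): point on the tube's axis at the height of the blue fill line printed round both wall shells, 75 mm above the tube floor (4 mm below the wall tops): a stack of five plates reaches it. Axes as the carrier's
- holddown (a joint): blue hold-down arm that swings level over the tube about an upright pivot, rad: 0 = shut, lying right across the middle of the tube mouth (end stop); grows as it swings out toward the carrier's +y side, up to 2.5 (seen from above it opens clockwise). Stays where it is left; about 1 N at the knob moves it. Its underside is 80 mm above the tube floor, 5 mm over the line
- holddown_knob (a point): centre of the upright black knob on the hold-down arm: 12 mm diameter, 26 mm tall above the arm (this point is 15 mm over the arm's top face, 11 mm below the knob's top), 62 mm from the pivot
- holddown_pivot (a point): the hold-down arm's pivot axis, 65 mm from the tube axis on the carrier's +x side, on a post 13 mm thick; the point is at the arm's height. With the arm shut, the knob lies 62 mm from here toward the carrier's -x
- bottle_bay (a point): centre of the floor of the square bottle bay, 54 mm wide inside, walls 4 mm thick and 16 mm high over this floor (4 mm above the table)
- saline_small_mid (a point): small white saline bottle, 45 mm diameter body up to about 85 mm, then a shoulder and narrower neck and cap, 139 mm tall, 150 to 250 g; it starts lying on its side on the table. The point is on its axis half-way along (69.5 mm from its base), z axis from base to cap
- cell_1 (a point): centre of the floor of a vial cell, 35 mm square inside, walls 4 mm thick and 16 mm high over this floor (4 mm above the table)
- cell_2 (a point): centre of the floor of a vial cell, 35 mm square inside, walls 4 mm thick and 16 mm high over this floor (4 mm above the table)
- cell_3 (a point): centre of the floor of a vial cell, 35 mm square inside, walls 4 mm thick and 16 mm high over this floor (4 mm above the table)
- plate_a_mid (a point): round agar plate (closed Petri dish), 60 mm diameter, 15 mm high, flat, clear plastic with dark red jelly inside, 30 g; the point is its centre, half-way up, z axis up out of the lid. Starts at the bottom of the tube
- plate_b_mid (a point): round agar plate (closed Petri dish), 60 mm diameter, 15 mm high, flat, clear plastic with dark red jelly inside, 30 g; the point is its centre, half-way up, z axis up out of the lid. When present starts second from the bottom in the tube
- plate_1_mid (a point): round agar plate (closed Petri dish), 60 mm diameter, 15 mm high, flat, clear plastic with dark red jelly inside, 30 g; the point is its centre, half-way up, z axis up out of the lid. Starts lid up on the table
- plate_2_mid (a point): round agar plate (closed Petri dish), 60 mm diameter, 15 mm high, flat, clear plastic with dark red jelly inside, 30 g; the point is its centre, half-way up, z axis up out of the lid. Starts lid up on the table
- plate_3_mid (a point): round agar plate (closed Petri dish), 60 mm diameter, 15 mm high, flat, clear plastic with dark red jelly inside, 30 g; the point is its centre, half-way up, z axis up out of the lid. Starts lid up on the table
- plate_4_mid (a point): round agar plate (closed Petri dish), 60 mm diameter, 15 mm high, flat, clear plastic with dark red jelly inside, 30 g; the point is its centre, half-way up, z axis up out of the lid. Starts lid up on the table
- vial_1_mid (a point): injection vial (blue), 23 mm diameter, 51 mm tall, 28 g, standing upright on the table; may be absent; the point is its centre half-way up
- vial_2_mid (a point): injection vial (grey-capped amber), 23 mm diameter, 51 mm tall, 28 g, standing upright on the table; may be absent; the point is its centre half-way up
- vial_3_mid (a point): injection vial (red), 23 mm diameter, 51 mm tall, 28 g, standing upright on the table; may be absent; the point is its centre half-way up
- cell_4 (a point): centre of the floor of a vial cell, 35 mm square inside, walls 4 mm thick and 16 mm high over this floor (4 mm above the table)
- vial_4_mid (a point): injection vial (blue), 23 mm diameter, 51 mm tall, 28 g, standing upright on the table; may be absent; the point is its centre half-way up

How it is judged:
By the outcome, as a careful person would: the job done as asked, in the order asked, and still so for the second after the job is handed in, with the robot touching nothing.
Of plate_b, plate_4 only 1 to 2 are there at a start; the rules pass over those that are not, and their reading is None.
Of vial_1, vial_2, vial_3, vial_4 only 3 to 4 are there at a start; the rules pass over those that are not, and their reading is None.
At some moment in a run one of plate_1, plate_2, plate_3, plate_4 may be knocked a few centimetres aside while the robot is not near it.
It also fails if it takes over 208 s, if anything falls off the work surface, if the arm or the gripper's body presses on something with over 40 N, if the wrist force passes 120 N, or if a joint passes its speed limit or range.

ROBOT

A 6-joint arm with a two-finger parallel gripper is mounted at the origin on a cart in front of the work surface, level with it; the furniture and walls round the work are solid. World frame = base frame: x ahead of the robot, y to its left, z up, the work surface at z = 0. Lengths are in m, angles in rad, forces in N, time in s.
With the tool pointing down it reaches from about 0.35 to 0.85 m from the base axis. Payload 8.1 kg.
Tool frame: the origin (TCP) lies at the very end of the fingers, on their centre line; the grasp point (between the pads) lies 19 mm behind it; z points along the fingers, y is the line along which they close (so a half turn about z gives the same grasp; the last joint's range is limited). The gripper opens to 85 mm and grips with 20 to 120 N. Pads are 22 mm wide; open, the fingers measure 114 mm over their backs; the gripper's body (76 mm by 85 mm) begins 54 mm behind the grasp point. The pads swing forward as they close: fully open they stand 13 mm farther back than shut.
Start: joints at [1.154, 0.13, 1.488, -0, 1.523, -0.085], TCP at [0.195, 0.567, 0.231] pointing down, gripper open.
Joint ranges: [-2.96, 2.96], [-0.89, 2.26], [0.02, 2.5], [-1.34, 4.48], [0, 2.73], [-2.66, 2.66]. Speed limits (rad/s): [2.39, 2.39, 2.79, 3.14, 3.14, 3.14].

INTERFACE

Orientations are given as a rotation vector (axis times angle).
In Python, from station import r, move_gripper, planner, sensors, capture, ticket gives the robot as it stands. Calls block until the motion is done:
- r.reach(position, orientation): joint-space move of the TCP to a pose.
- r.move_linear(position, attitude=None, feed=0.15, f_stop=None): straight line of the TCP; attitude=None keeps the orientation; feed is the mean speed in m/s. With f_stop (N) it stops when the force on the tool has changed by that much, and returns True; else False.
- r.movej(angles): joint-space move.
- move_gripper(opening, f_grip=None): opening from 0.0 (shut) to 1.0 (fully open); f_grip is the grip in N (None keeps the last); returns when the fingers have stopped.
- r.sleep(seconds).
- planner.solve_ik(position, orientation): joint angles nearest the present ones, or None.
- sensors.state(): the state.
- capture(name): name is "side" or "top"; returns a dict with "frame" (400x640x3 uint8, red, green, blue), "fov_y" (degrees; the focal length in pixels is half the picture's height over the tangent of half this angle, whatever the lens; pixels are square), "cx", "cy" (the principal point, pixels), "rvec" (rotation vector, rad) and "tvec" (3), from world to camera coordinates, as OpenCV has them. Camera axes: x right, y down, z forward; pixel columns grow to the right and rows downward; lengths in m; the calibration is good to about 2 mm. A picture is of the moment at which its call begins. There is no depth.
A pose or a line that the arm cannot do raises r.PlanningError and nothing moves.
- ticket.job_done(): hands the job in; it is judged then, once.
The state is a dict: "t": time; "joint_pos": joint angles; "qd": joint speeds; "tau": joint torques, N m; "tool_pos": TCP position; "eef_rot": TCP orientation; "force": force on the tool from outside, world axes, zero at the start; "wrist_torque": the same for the moment, N m; "width": opening from 0.0 (shut) to 1.0 (fully open); "finger_force": force on a finger pad.
Only numpy, scipy, OpenCV 4.12 (cv2) and the standard library are available. Lean on these libraries where they do the work, as an engineer would, in place of code of your own. Each camera call takes 0.05 s, during which the arm holds its last target. There are 200 camera calls.

## Working session

There is one attempt and no reset: what is moved stays moved. The work goes in short steps, each a Python script; the robot and the scene stay as the last script left them, time stands still between calls to the robot, and variables do not carry over. Pictures are saved under pics/ and viewed, at most 14 in all, crops included, and the job is handed in when it is done.

```bash
ls; mkdir -p pics; python3 - <<'E'
from station import *
import cv2
for n in("top","side"):
    c=capture(n); cv2.imwrite(f"pics/{n}0.png",c["frame"][:,:,::-1])
    print(n,c["fov_y"],c["cx"],c["cy"],c["rvec"],c["tvec"])
print(sensors.state())
E
```

```text
pics
top 52.85128956538824 318.52358983592325 199.03584175599244 [ 2.16971033 -2.17625275  0.14346775] [-0.01494652  0.56282713  1.2222584 ]
side 49.712697572792486 320.6697302643708 191.76641420748982 [ 2.11196487  0.00961618 -0.03425565] [-0.53506368  0.09726092  1.30887423]
{'t': 0.1, 'joint_pos': array([ 1.15360003e+00,  1.31101217e-01,  1.48916893e+00,  1.89967078e-06,
        1.52299678e+00, -8.53865126e-02]), 'qd': array([ 0.00114506, -0.00018627, -0.00267394,  0.00019968,  0.00147728,
       -0.00105571]), 'tau': array([ 1.48415325e-03, -5.70947599e+01, -5.01944911e+01, -9.27967676e-05,
        8.01156799e-03,  2.17399116e-05]), 'tool_pos': array([0.19522289, 0.56683048, 0.23034082]), 'eef_rot': array([-5.18748817e-01, -3.09804300e+00,  2.54626828e-03]), 'force': array([ 0.23369636,  0.16151981, -0.3756109 ]), 'wrist_torque': array([ 0.00197609, -0.02009409,  0.00666551]), 'finger_force': 0.0, 'width': 1.002304341009168}
```

View pics/top0.png

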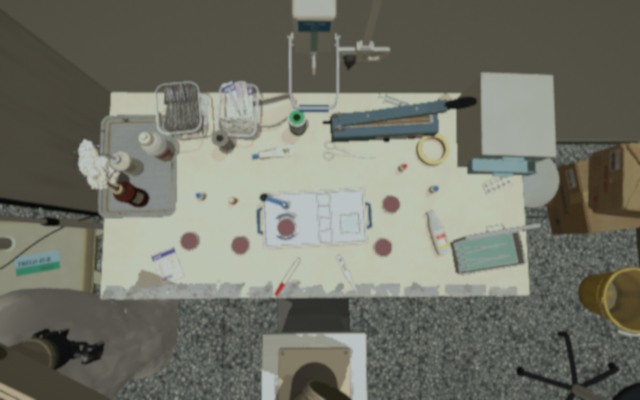

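View pics/side0.png

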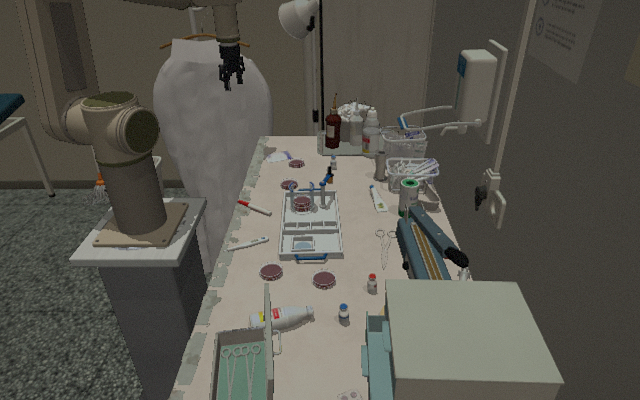

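Seen in the top view: four table plates at about (190,241), (240,245), (391,204) and (383,247); the tube at (286,228). Four vials at (201,196), (233,201), (403,167) and (433,189); the bottle at (438,232) with its cap away from the robot. Next I'll measure these and zoom in.

```bash
cat > h.py <<'E'
from station import r, move_gripper, planner, sensors, capture, ticket
import numpy as np, cv2
from scipy.spatial.transform import Rotation as R
class Cam:
    def __init__(s,n):
        c=capture(n); s.im=c["frame"]; s.f=200/np.tan(np.radians(c["fov_y"])/2)
        s.K=np.array([[s.f,0,c["cx"]],[0,s.f,c["cy"]],[0,0,1]]); s.rv=np.array(c["rvec"]); s.t=np.array(c["tvec"])
        s.M=cv2.Rodrigues(s.rv)[0]; s.c=-s.M.T@s.t; s.hsv=cv2.cvtColor(s.im,cv2.COLOR_RGB2HSV)
    def ray(s,uv,z):
        d=s.M.T@np.linalg.solve(s.K,[uv[0],uv[1],1.]); return s.c+d*(z-s.c[2])/d[2]
    def px(s,p): return cv2.projectPoints(np.array([p],float),s.rv,s.t,s.K,None)[0].ravel()
def blobs(m,lo=5,hi=5000):
    n,l,st,ce=cv2.connectedComponentsWithStats(m.astype(np.uint8))
    return [(ce[i],st[i,4],st[i,:4]) for i in range(1,n) if lo<=st[i,4]<=hi]
def plates(c,z=.008):
    h,s,v=[c.hsv[...,i].astype(int) for i in range(3)]
    m=((h<12)|(h>165))&(s>60)&(v<170)&(v>50)
    m=cv2.morphologyEx(m.astype(np.uint8),cv2.MORPH_OPEN,np.ones((3,3)))
    return [(c.ray(p,z),a,p) for p,a,b in blobs(m,100,500)]
def crop(c,x0,x1,y0,y1,k,name):
    cv2.imwrite(f"pics/{name}.png",cv2.resize(c.im[y0:y1,x0:x1,::-1],None,fx=k,fy=k,interpolation=cv2.INTER_CUBIC))
E
python3 - <<'E'
from h import *
np.set_printoptions(precision=4,suppress=True)
c=Cam("top"); s=Cam("side")
print(c.c,s.c)
for p in plates(c): print("plate",p[0],p[1],p[2])
h,sa,v=[c.hsv[...,i].astype(int) for i in range(3)]
m=(h>95)&(h<125)&(sa>90)
for p,a,b in blobs(m[180:260,180:450]): print("blue",p+[180,180],a,b, c.ray(p+[180,180],.02))
for u in [(201,196),(233,201),(403,167),(433,189)]: print("vial~",c.ray(u,.04), c.hsv[u[1],u[0]], s.px(c.ray(u,.04)))
crop(c,180,460,150,270,2.85,"t1"); crop(s,225,385,130,340,2.8,"s1"); crop(c,240,400,180,260,5,"t2")
crop(s,235,360,280,340,6,"s2")
E
```

```text
[0.4226 0.0084 1.2776] [ 0.5728 -1.0601  0.7464]
plate [0.588  0.5907 0.008 ] 212 [125.6557 192.283 ]
plate [ 0.5501 -0.2466  0.008 ] 158 [390.6519 203.6835]
plate [0.4777 0.0869 0.008 ] 160 [285.5813 226.825 ]
plate [0.4357 0.3879 0.008 ] 168 [188.869  240.6131]
plate [0.422  0.2294 0.008 ] 173 [239.8035 244.8208]
plate [ 0.4129 -0.218   0.008 ] 167 [382.6347 247.1617]
blue [435.6667 187.8889] 9 [254   7   4   3] [ 0.599  -0.3888  0.02  ]
blue [198. 195.] 9 [17 14  3  3] [0.5775 0.3604 0.02  ]
blue [272.7551 200.1429] 49 [85 16 17  9] [0.5609 0.1268 0.02  ]
blue [258.0435 220.9565] 23 [78 30  2 22] [0.4957 0.172  0.02  ]
blue [370. 218.] 5 [190  36   1   5] [ 0.5039 -0.1781  0.02  ]
vial~ [0.5719 0.3455 0.04  ] [ 39  13 138] [332.5079 158.9753]
vial~ [0.5563 0.2471 0.04  ] [ 17  74 149] [328.0205 171.9159]
vial~ [ 0.6625 -0.2819  0.04  ] [  5 124 169] [371.2444 277.2873]
vial~ [ 0.5927 -0.374   0.04  ] [ 83   8 127] [342.8105 305.9826]
```

View pics/t2.png

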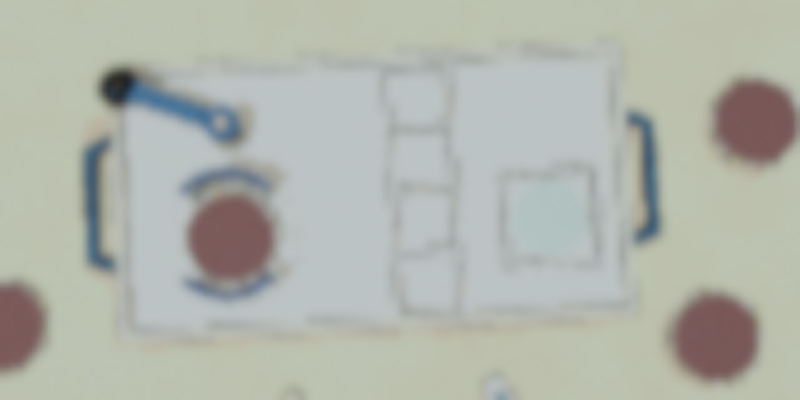

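View pics/s1.png

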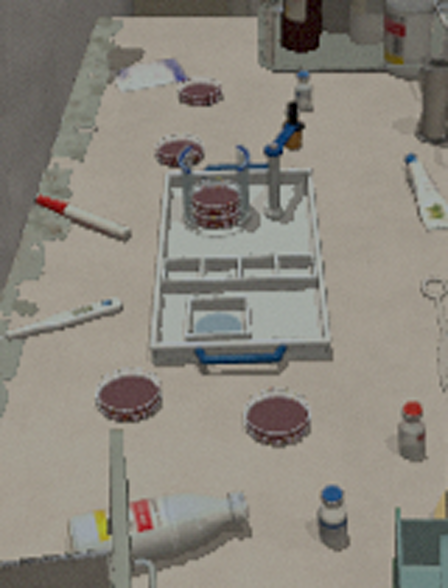

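View pics/t1.png

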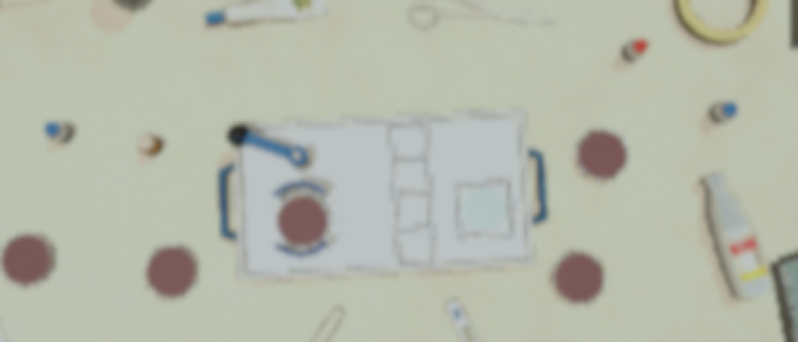

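The crops show the carrier turned slightly, with the hold-down arm swung well open and its knob at about (264,198). All four vials are present. Two jelly layers seem to be visible in the tube, so I'll confirm the stack height numerically.

```bash
python3 - <<'E'
from h import *
np.set_printoptions(precision=4,suppress=True)
c=Cam("top"); s=Cam("side")
h,sa,v=[c.hsv[...,i].astype(int) for i in range(3)]
# carrier mask: bluish white
im=c.im.astype(int); m=((im[...,2]-im[...,0])>-2)&(v>140); m[:180]=0;m[260:]=0;m[:,:250]=0;m[:,380:]=0
m=cv2.morphologyEx(m.astype(np.uint8),cv2.MORPH_CLOSE,np.ones((7,7))); m=cv2.morphologyEx(m,cv2.MORPH_OPEN,np.ones((9,9)))
cn=max(cv2.findContours(m,cv2.RETR_EXTERNAL,cv2.CHAIN_APPROX_NONE)[0],key=cv2.contourArea)
W=np.array([c.ray(p[0],.02)[:2] for p in cn],np.float32)
(ctr,sz,an)=cv2.minAreaRect(W); print("carrier",ctr,sz,an)
# blue line arcs at z=.081
m=(h>95)&(h<130)&(sa>40)
for p,a,b in blobs(m[180:260,250:380],4): print("blue",p+[250,180],a,b+[250,180,0,0],c.ray(p+[250,180],.081),c.ray(p+[250,180],.01))
# black knob
m=(v<60)[185:215,250:290]
for p,a,b in blobs(m): print("knob",p+[250,185],a,c.ray(p+[250,185],.11))
# bay, bottle bounding
cen=c.ray((285.6,226.8),.03)
for n in (1,2): print(n, "stack top centre side px", s.px([*cen[:2],.006+.015*n]))
print("table plates side px",[s.px(p[0]).round(1) for p in plates(c)])
crop(s,280,330,175,225,12,"s3")
# vials in side: coloured caps
hs=s.hsv.astype(int)
for nm,mm in (("blue",(hs[...,0]>95)&(hs[...,0]<125)&(hs[...,1]>110)),("red",((hs[...,0]<8)|(hs[...,0]>172))&(hs[...,1]>140))):
    for p,a,b in blobs(mm[140:330,260:400],6): print("side",nm,p+[260,140],a)
m=((h<8)|(h>172))&(sa>120)
for p,a,b in blobs(m[150:200,390:450],3): print("top red",p+[390,150],a)
E
```

```text
carrier (0.506564199924469, -0.01467275619506836) (0.16511061787605286, 0.3364308178424835) 2.92541766166687
blue [275.45 201.25] 120 [262 196  26  12] [0.5508 0.113  0.081 ] [0.5584 0.1192 0.01  ]
blue [369.2449 215.4286] 49 [366 203   6  25] [ 0.5077 -0.167   0.081 ] [ 0.5127 -0.1774  0.01  ]
blue [258.1887 220.9057] 53 [257 209   5  25] [0.4923 0.1636 0.081 ] [0.4964 0.1728 0.01  ]
blue [284.4583 215.125 ] 24 [277 214  16   4] [0.5093 0.0859 0.081 ] [0.5144 0.0905 0.01  ]
blue [290.9 236.8] 10 [288 235   6   4] [0.445  0.0665 0.081 ] [0.4463 0.07   0.01  ]
blue [280.  237.5] 6 [278 237   5   2] [0.4431 0.0987 0.081 ] [0.4443 0.104  0.01  ]
knob [263.2857 196.5714] 14 [0.5615 0.1459 0.11  ]
1 stack top centre side px [302.5053 201.9029]
2 stack top centre side px [302.3022 197.8502]
table plates side px [array([336.2, 139.3]), array([324.5, 277.4]), array([303. , 205.1]), array([296.4, 161.9]), array([289.2, 182.8]), array([271.1, 269.7])]
side blue [325.717  179.1132] 53
side blue [290.2857 184.5714] 7
side blue [370.8333 186.1667] 6
side blue [309.2174 189.3043] 23
side blue [310.1667 257.4062] 96
side blue [343.2857 306.0714] 28
side red [332.3692 143.6615] 65
side red [366.6667 140.75  ] 12
side red [371.7727 275.5909] 22
side red [275.875 314.875] 24
top red [404. 166.] 9
```

View pics/s3.png

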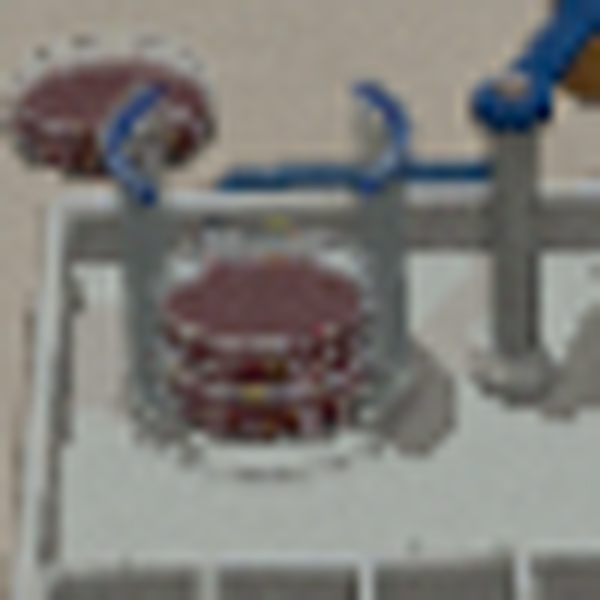

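View pics/s2.png

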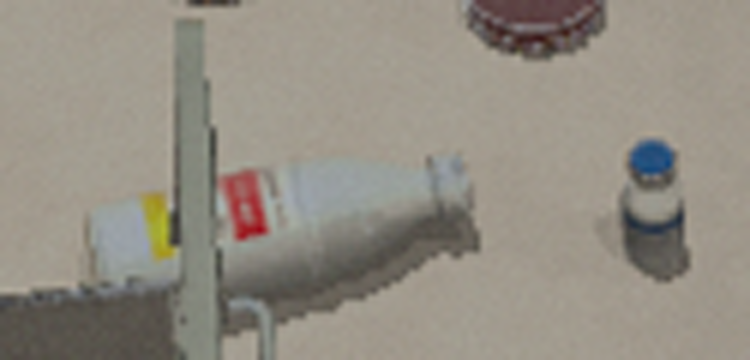

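The top jelly is at (302,199) in the side view. That matches two plates already in the tube (prediction 302,198), so three more go in and one stays on the table as the spare. The yaw is about 0.048, and the tube axis is about (0.4765, 0.0845). First plate now.

```bash
cat >> h.py <<'E'
YAW=.048; TUBE=np.array([.4765,.0845])
def down(yaw=YAW):
    y=np.array([-np.sin(yaw),np.cos(yaw),0]); z=np.array([0,0,-1.]); return R.from_matrix(np.c_[np.cross(y,z),y,z]).as_rotvec()
def near(xy,z=.008):
    c=Cam("top"); P=plates(c,z); return min((p[0] for p in P),key=lambda p:np.hypot(*(p[:2]-xy)))
def st(): 
    s=sensors.state(); return f"t={s['t']:.1f} pos={np.round(s['tool_pos'],4)} w={s['width']:.3f} ff={s['finger_force']:.1f} F={np.round(s['force'],1)}"
def pick_plate(xy):
    p=near(xy); print("plate at",p)
    if np.hypot(*(p[:2]-xy))>.08: raise SystemExit("lost")
    move_gripper(.9,f_grip=25); r.reach([*p[:2],.08],down())
    r.move_linear([*p[:2],.012],feed=.15)
    hit=r.move_linear([*p[:2],-.006],feed=.03,f_stop=6); z=sensors.state()["tool_pos"][2]; print("floor",hit,z)
    z+=.002; r.move_linear([*p[:2],z],feed=.05); move_gripper(.5); print(st())
    r.move_linear([*p[:2],.18],feed=.25); print(st()); return z
def put_plate(zg,n):
    r.reach([*TUBE,.18],down()); zt=zg+.006+.015*n
    r.move_linear([*TUBE,zt+.015],feed=.15,f_stop=8)
    print("down",r.move_linear([*TUBE,zt],feed=.03,f_stop=5),st(),"target",zt)
E
python3 - <<'E'
from h import *
z=pick_plate([.422,.2294]); print("zg",z)
c=Cam("side"); crop(c,200,400,80,280,3,"p1")
E
```

```text
plate at [0.42186143 0.22945128 0.008     ]
floor False -0.0060530054349764335
t=4.1 pos=[ 0.4221  0.2295 -0.0036] w=0.690 ff=26.6 F=[-1.2 -1.5  4.3]
t=5.0 pos=[0.421  0.2291 0.1782] w=0.688 ff=27.0 F=[ 0.6 -0.4 -1.7]
zg -0.0040530054349764335
```

View pics/p1.png

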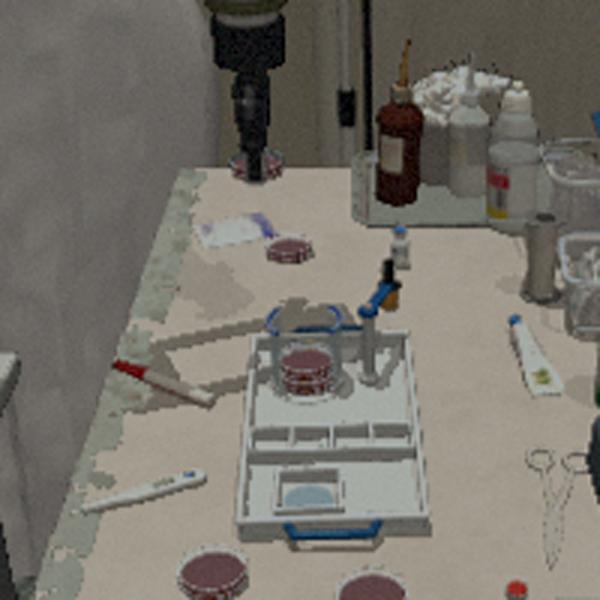

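The plate is held flat in the fingers at about (286,135) in the side view. Now lowering it into the tube.

```bash
python3 - <<'E'
from h import *
put_plate(-.004,2)
c=Cam("side"); crop(c,260,350,150,225,8,"p2"); c=Cam("top");crop(c,240,330,180,260,3,"x")
E
```

```text
down True t=7.2 pos=[0.4763 0.0844 0.0324] w=0.690 ff=27.5 F=[-1.7  0.1  6.1] target 0.032
```

View pics/p2.png

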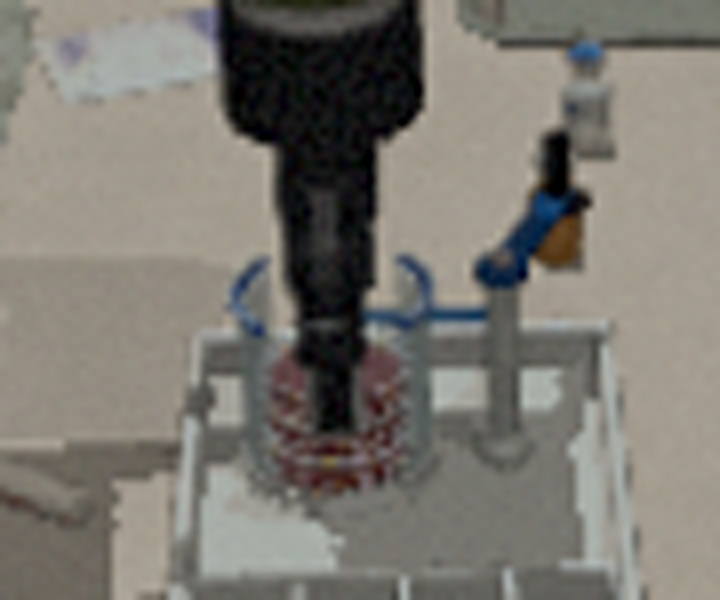

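The plate rests on the two below it, with contact at the expected height. I'll release it and do the other two.

```bash
cat >> h.py <<'E'
def release(w=.86):
    p=sensors.state()["tool_pos"]; move_gripper(w); r.move_linear([p[0],p[1],.18],feed=.25)
E
python3 - <<'E'
from h import *
release()
for n,xy in ((3,[.4129,-.218]),(4,[.5501,-.2466])):
    z=pick_plate(xy); w=sensors.state()["width"]
    if abs(w-.69)>.03: raise SystemExit("bad grasp")
    put_plate(z,n)
    if abs(sensors.state()["tool_pos"][2]-(z+.006+.015*n))>.0025: raise SystemExit("height off")
    release(); print(st())
r.reach([.42,.3,.2],down())
c=Cam("side"); crop(c,260,350,150,225,8,"p3")
for p in plates(Cam("top")): print(p[0],p[2])
E
```

```text
plate at [ 0.4128601  -0.21802141  0.008     ]
floor False -0.0060386064041944715
t=11.8 pos=[ 0.413  -0.2181 -0.0036] w=0.691 ff=26.4 F=[-1.6  1.1  5.3]
t=12.7 pos=[ 0.4121 -0.2175  0.1783] w=0.690 ff=27.0 F=[-0.2  0.  -0.6]
down True t=15.3 pos=[0.4764 0.0845 0.0474] w=0.688 ff=27.4 F=[-1.7 -0.7  5.6] target 0.04696139359580553
t=16.3 pos=[0.4761 0.0845 0.1795] w=0.860 ff=0.0 F=[-0.2  0.7 -0.5]
plate at [ 0.5499921  -0.24661009  0.008     ]
floor False -0.006074061966699303
t=19.8 pos=[ 0.5503 -0.2467 -0.0036] w=0.691 ff=27.2 F=[-0.9  0.8  4.6]
t=20.6 pos=[ 0.5491 -0.2461  0.178 ] w=0.687 ff=27.0 F=[-0.8  0.3 -0.4]
down True t=23.3 pos=[0.4764 0.0845 0.0623] w=0.690 ff=27.4 F=[-0.3  0.9  4.7] target 0.061925938033300695
t=24.2 pos=[0.4765 0.0846 0.1803] w=0.859 ff=0.0 F=[-0.4 -0.  -0.6]
[0.58894808 0.59067586 0.008     ] [125.68018018 191.99099099]
[0.47805964 0.0884644  0.008     ] [285.08092486 226.70520231]
```

View pics/p3.png

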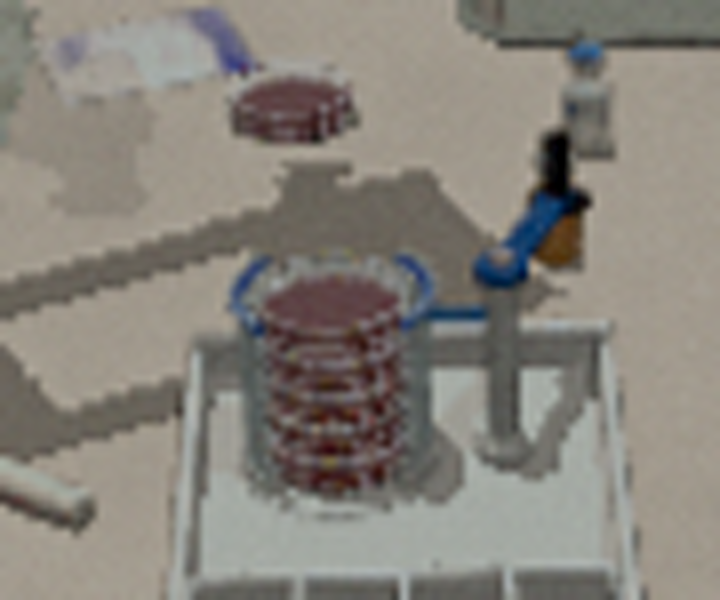

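The tube now holds five plates up to the blue line. The spare at about (296,163) in the side view is untouched. Next I'll swing the hold-down arm shut with the fingers caging the knob.

```bash
python3 - <<'E'
from h import *
C,S=np.cos(YAW),np.sin(YAW); Rc=np.array([[C,-S],[S,C]])
piv=TUBE+Rc@[.065,0]
kn=lambda q: piv+Rc@(np.array([-np.cos(q),np.sin(q)])*.062)
q=1.95; print(kn(q))
move_gripper(.38,f_grip=20)
r.reach([*kn(q),.16],down(YAW-q))
print(r.move_linear([*kn(q),.101],feed=.08,f_stop=5),st())
z=sensors.state()["tool_pos"][2]+.001
r.move_linear([*kn(q),z],feed=.05)
move_gripper(.0); print(st()); move_gripper(.22)
for a in np.arange(q-.15,-.16,-.15):
    hit=r.move_linear([*kn(a),z],down(YAW-a),feed=.06,f_stop=12)
    if hit: print("stop at",a,st()); break
print(st())
p=sensors.state()["tool_pos"]; 
move_gripper(.3); r.move_linear([*p[:2],.18],feed=.2)
r.reach([.45,.3,.2],down())
c=Cam("side"); crop(c,260,350,150,225,8,"p4"); c=Cam("top"); crop(c,240,400,180,260,5,"t4")
E
```

```text
[0.56158639 0.1462492 ]
False t=27.9 pos=[0.562  0.1463 0.1015] w=0.381 ff=0.0 F=[-0.4  0.3 -0.6]
t=28.5 pos=[0.5618 0.1463 0.1028] w=0.127 ff=20.0 F=[0.  0.5 1.8]
stop at -0.1499999999999988 t=33.0 pos=[0.4804 0.081  0.1023] w=0.218 ff=4.7 F=[1.9 9.6 1.4]
t=33.0 pos=[0.4804 0.081  0.1023] w=0.218 ff=4.7 F=[1.9 9.6 1.4]
```

View pics/t4.png

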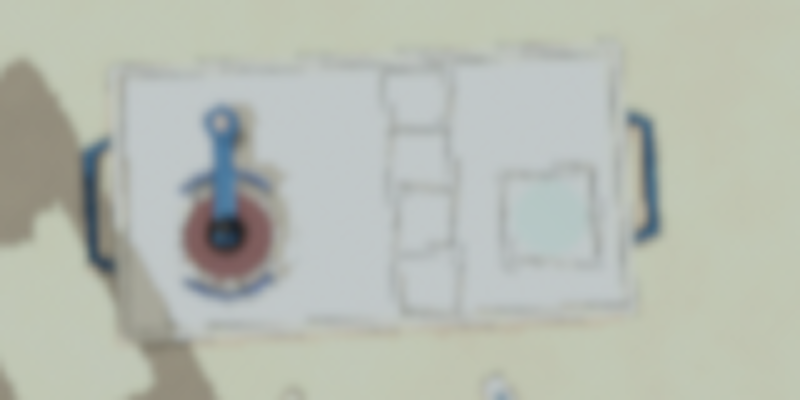

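The hold-down arm lies across the tube mouth against its stop, with the knob at t4 (226,235). Now I'll locate the vials by triangulating both views, and the cells and bay from the wall corners read off the crop.

```bash
python3 - <<'E'
from h import *
np.set_printoptions(precision=4,suppress=True)
c=Cam("top"); s=Cam("side")
def masks(x):
    h,sa,v=[x.hsv[...,i].astype(int) for i in range(3)]
    return dict(blue=(h>95)&(h<125)&(sa>80),red=((h<8)|(h>172))&(sa>110),amber=(h>8)&(h<25)&(sa>85))
win={"v1":("blue",(190,210,188,205)),"v4":("blue",(425,445,180,197)),"v3":("red",(395,412,158,176)),"v2":("amber",(222,245,192,210))}
mc,ms=masks(c),masks(s)
def tri(a,b):
    A=[];B=[]
    for cam,uv in((c,a),(s,b)):
        P=cam.K@np.c_[cam.M,cam.t]; A+= [uv[0]*P[2]-P[0],uv[1]*P[2]-P[1]]
    A=np.array(A); return np.linalg.lstsq(A[:,:3],-A[:,3],rcond=None)[0]
for k,(col,(x0,x1,y0,y1)) in win.items():
    B=blobs(mc[col][y0:y1,x0:x1],2)
    if not B: print(k,"none"); continue
    p=max(B,key=lambda b:b[1]); u=p[0]+[x0,y0]; z=.02 if col=="amber" else .047
    w=c.ray(u,z); e=s.px(w)
    cand=[(b[0]+[int(e[0])-15,int(e[1])-15],b[1]) for b in blobs(ms[col][int(e[1])-15:int(e[1])+15,int(e[0])-15:int(e[0])+15],4)]
    print(k,u,p[1],w,"side exp",e)
    for q in cand: print("    side",q,tri(u,q[0]))
print("cells",[c.ray((240+a/5,180+b/5),.02)[:2] for a,b in((418,101),(421,159),(427,218),(431,280))])
print("bay",c.ray((240+551/5,180+215/5),.02))
B=[b for b in blobs((s.hsv[...,1]>0)&ms["red"],6) if 260<b[0][0]<300 and 300<b[0][1]<330]; print(B and B[0][0])
crop(c,180,260,170,220,6,"v")
E
```

```text
v1 [197.8 195. ] 10 [0.5742 0.3535 0.047 ] side exp [333.1099 156.2651]
    side (array([332.5, 156. ]), np.int32(6)) [0.5729 0.3529 0.0485]
v4 [435.8 188. ] 10 [ 0.5949 -0.3807  0.047 ] side exp [343.8909 305.9481]
    side (array([343., 306.]), np.int32(31)) [ 0.5938 -0.3807  0.0471]
    side (array([343.5, 317.5]), np.int32(8)) [ 0.5961 -0.3891  0.0209]
v3 [404. 166.] 9 [ 0.6643 -0.2835  0.047 ] side exp [372.1808 275.5125]
    side (array([371.875, 275.625]), np.int32(24)) [ 0.6639 -0.2835  0.0468]
v2 [233.75  201.375] 16 [0.5572 0.2486 0.02  ] side exp [328.3732 176.792 ]
    side (array([329.0923, 177.1846]), np.int32(65)) [0.5587 0.2491 0.018 ]
cells [array([ 0.5604, -0.0328]), array([ 0.5238, -0.0345]), array([ 0.4868, -0.0381]), array([ 0.4482, -0.0403])]
bay [ 0.4885 -0.1157  0.02  ]
[275.6  313.85]
```

View pics/v.png

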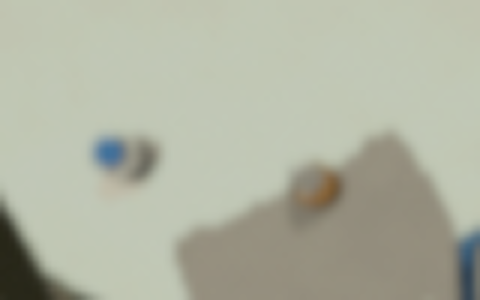

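The top-view vial estimates agree with the side view to about 2 mm, and the amber cap is at about (232,200.5). Picking and placing all four.

```bash
python3 - <<'E'
from h import *
V=[([.573,.353],[.5633,-.0336]),([.557,.2485],[.5243,-.0355]),([.4463]*0+[.6640,-.2835],[.4853,-.0373]),([.5943,-.3807],[.4463,-.0392])]
for v,cell in V:
    move_gripper(.6,f_grip=25); r.reach([*v,.12],down())
    if r.move_linear([*v,.019],feed=.15,f_stop=8): print("hit",st()); r.move_linear([*v,.15],feed=.2); break
    move_gripper(.1); print(st()); w=sensors.state()["width"]
    r.move_linear([*v,.16],feed=.25)
    if not .2<w<.33: print("bad grasp"); break
    r.reach([*cell,.16],down()); r.move_linear([*cell,.045],feed=.2)
    print("place",r.move_linear([*cell,.023],feed=.04,f_stop=5),st())
    z=sensors.state()["tool_pos"][2]
    if z>.028: print("high"); break
    move_gripper(.5); r.move_linear([*cell,.16],feed=.25)
else:
    r.reach([.5,-.3,.25],down())
    c=Cam("side"); crop(c,270,350,165,265,6,"q1"); c=Cam("top"); crop(c,300,460,180,280,5,"q2")
E
```

```text
t=37.1 pos=[0.5741 0.3535 0.0207] w=0.240 ff=24.5 F=[-0.9 -0.9  7.1]
place True t=40.5 pos=[ 0.5634 -0.0337  0.0246] w=0.244 ff=24.9 F=[-0.8  0.8  5.5]
t=44.0 pos=[0.5581 0.249  0.0205] w=0.248 ff=23.9 F=[-0.3  0.1  6.9]
place True t=47.1 pos=[ 0.5242 -0.0351  0.0242] w=0.240 ff=24.0 F=[-0.6  2.4  4.9]
t=50.7 pos=[ 0.6651 -0.2839  0.0208] w=0.243 ff=24.5 F=[-0.7  1.5  6.6]
place True t=53.8 pos=[ 0.4854 -0.0371  0.0246] w=0.243 ff=25.0 F=[-0.5  0.7  5.4]
t=57.7 pos=[ 0.5952 -0.3814  0.0207] w=0.241 ff=24.5 F=[0.7 1.2 5.8]
place True t=61.0 pos=[ 0.4464 -0.0388  0.0243] w=0.240 ff=24.2 F=[-1.3  2.1  5.4]
```

View pics/q1.png

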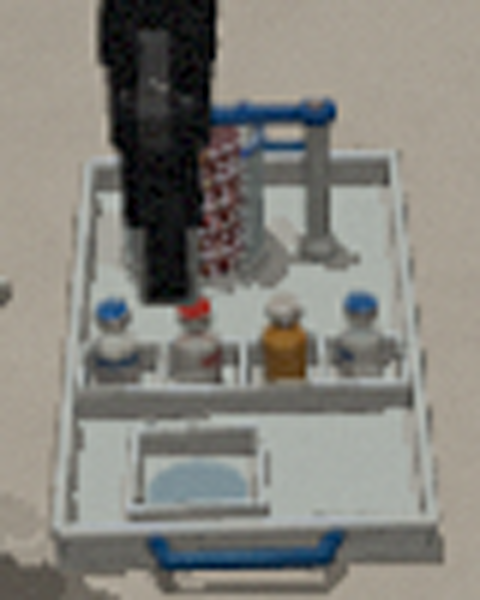

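```bash
python3 - <<'E'
from h import *
np.set_printoptions(precision=4,suppress=True)
r.reach([.45,.2,.25],down())
c=Cam("top"); s=Cam("side"); crop(c,400,480,190,280,6,"b1")
im=c.im.astype(int); m=((im[...,2]-im[...,0])>-6)&(c.hsv[...,2]>120)
B=[b for b in blobs(m[195:265,415:452],40)]
for p,a,b in B: print(p+[415,195],a,b)
# feature points both views: red and yellow labels
for cam in (c,s):
    h,sa,v=[cam.hsv[...,i].astype(int) for i in range(3)]
    for nm,mm in (("red",((h<8)|(h>172))&(sa>90)),("yel",(h>20)&(h<35)&(sa>100))):
        for p,a,b in blobs(mm,4):
            if (cam is c and 415<p[0]<455 and 200<p[1]<265) or (cam is s and 245<p[0]<320 and 300<p[1]<335): print(nm,p,a)
# IK for placing horizontally
bay=np.array([.4885,-.1157])
for gz in (.09,.105):
  for yaw in (-.6,-.3,0,.3):
    for tilt in (0,20,40,60):  # deg below horizontal
        t=np.radians(tilt); z=np.array([np.cos(t)*np.cos(yaw),np.cos(t)*np.sin(yaw),-np.sin(t)])
        for sg in (1,-1):
            y=sg*np.array([-np.sin(yaw),np.cos(yaw),0]); Rm=np.c_[np.cross(y,z),y,z]
            q=planner.solve_ik([*bay,gz]+.019*z,R.from_matrix(Rm).as_rotvec())
            if q is not None: print(gz,yaw,tilt,sg,np.round(q,2))
E
```

```text
[434.9517 222.9103] 145 [14 16 14 22]
[445.3409 250.6364] 44 [26 53 10  6]
red [442.5556 235.3333] 9
red [437.25 237.  ] 4
yel [444.125 245.75 ] 8
red [275.4231 313.5385] 52
yel [260.7714 316.4286] 35
0.09 -0.6 0 1 [-2.53  1.98  2.48  1.47  1.22  0.27]
0.09 -0.6 0 -1 [ 0.14  0.48  2.48  3.89  1.43 -1.7 ]
0.09 -0.6 60 1 [-0.2  -0.41  2.37 -0.3   0.71 -0.99]
0.09 -0.6 60 -1 [-0.2  -0.41  2.37 -0.3   0.71  2.15]
0.09 -0.3 60 1 [-0.35 -0.47  2.41  0.04  0.68 -1.65]
0.09 -0.3 60 -1 [-0.35 -0.47  2.41  0.04  0.68  1.49]
0.09 0 60 1 [-0.5  -0.45  2.4   0.36  0.76 -2.28]
0.09 0 60 -1 [-0.5  -0.45  2.4   0.36  0.76  0.86]
0.09 0.3 0 1 [-1.13  0.51  2.37  1.7   1.54  1.83]
0.09 0.3 0 -1 [-1.13  0.51  2.37  1.7   1.54 -1.31]
0.09 0.3 60 -1 [-0.62 -0.34  2.32  0.53  0.9   0.37]
0.105 -0.6 60 1 [-0.2  -0.44  2.36 -0.29  0.75 -1.01]
0.105 -0.6 60 -1 [-0.2  -0.44  2.36 -0.29  0.75  2.13]
0.105 -0.3 60 1 [-0.35 -0.5   2.4   0.04  0.72 -1.65]
0.105 -0.3 60 -1 [-0.35 -0.5   2.4   0.04  0.72  1.49]
0.105 0 60 1 [-0.5  -0.48  2.39  0.35  0.8  -2.26]
0.105 0 60 -1 [-0.5  -0.48  2.39  0.35  0.8   0.88]
0.105 0.3 0 1 [-1.13  0.44  2.4   1.7   1.53  1.87]
0.105 0.3 0 -1 [-1.13  0.44  2.4   1.7   1.53 -1.27]
0.105 0.3 60 -1 [-0.62 -0.37  2.31  0.52  0.93  0.4 ]
```

View pics/b1.png

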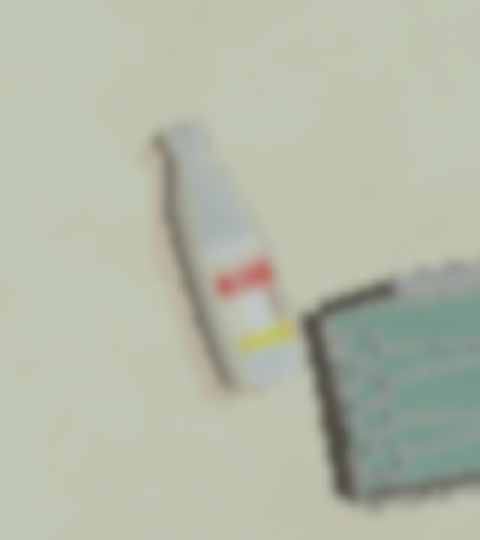

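All four vials stand upright in their own cells. The bottle lies with its base at b1 (265,383) and its cap at (180,130), and its grasp zone is clear of the green tray. Next is a search for reachable pick and place poses.

```bash
cat >> h.py <<'E'
UP=np.array([0,0,1.])
def hv(a): return np.array([np.cos(a),np.sin(a),0])
def pickR(a,tau,sg):
    z=-np.cos(tau)*UP-np.sin(tau)*hv(a); y=sg*hv(a+np.pi/2); return R.from_matrix(np.c_[np.cross(y,z),y,z])
def placeR(b,tau,sg):
    z=np.cos(tau)*hv(b)-np.sin(tau)*UP; y=sg*hv(b+np.pi/2); return R.from_matrix(np.c_[np.cross(y,z),y,z])
OFF=.016; HG=.074; BAY=np.array([.4885,-.1157])
def tcp(g,Rt): return np.array(g)+OFF*Rt.as_matrix()[:,2]
E
python3 - <<'E'
from h import *
np.set_printoptions(precision=3,suppress=True)
c=Cam("top")
base=c.ray((444.2,253.8),.0225); cap=c.ray((430,211.7),.0225); d=cap-base; a=np.arctan2(d[1],d[0])
mid=(base+cap)/2; print(base,cap,np.linalg.norm(d),a, "mid",mid)
g=mid+(HG-.0695)*hv(a); print("grasp",g)
for tau in np.radians((0,10,20,30,40,50)):
  for sg in (1,-1):
    Rp=pickR(a,tau,sg); q1=planner.solve_ik(tcp(g,Rp),Rp.as_rotvec()); q2=planner.solve_ik(tcp(g+[0,0,.12],Rp),Rp.as_rotvec())
    ok=[]
    for b in np.arange(-.4,3.2,.2):
        Rl=placeR(b,tau,sg); P=[planner.solve_ik(tcp([*BAY,.005+HG+h],Rl),Rl.as_rotvec()) for h in (0,.12)]
        if all(x is not None for x in P): ok.append((round(b,1),np.round(P[0],2)))
    print(round(np.degrees(tau)),sg,"pick",q1,q2 is not None); 
    for o in ok: print("    ",*o)
E
```

```text
[ 0.392 -0.407  0.022] [ 0.523 -0.367  0.022] 0.1373070846814351 0.29399012063303154 mid [ 0.457 -0.387  0.022]
grasp [ 0.462 -0.386  0.022]
0 1 pick [-0.781  0.35   1.666 -0.     1.126 -2.646] True
     0.4 [-1.15  0.58  2.28  1.59  1.57  1.86]
     0.6 [-1.14  0.63  2.13  1.41  1.63  1.95]
     0.8 [-1.1   0.7   1.96  1.28  1.72  2.02]
     1.0 [-1.04  0.78  1.79  1.17  1.81  2.09]
     1.2 [-0.97  0.87  1.62  1.07  1.92  2.13]
     1.4 [-0.9   0.96  1.45  0.98  2.03  2.16]
     1.6 [-0.82  1.04  1.28  0.9   2.15  2.18]
     1.8 [-0.75  1.13  1.12  0.82  2.27  2.18]
     2.0 [-0.67  1.22  0.96  0.73  2.39  2.15]
     2.2 [-0.58  1.3   0.81  0.63  2.5   2.1 ]
     2.4 [-0.5   1.37  0.68  0.48  2.61  1.99]
0 -1 pick [-0.781  0.35   1.666 -0.     1.126  0.495] True
     0.4 [-1.15  0.58  2.28  1.59  1.57 -1.29]
     0.6 [-1.14  0.63  2.13  1.41  1.63 -1.19]
     0.8 [-1.1   0.7   1.96  1.28  1.72 -1.12]
     1.0 [-1.04  0.78  1.79  1.17  1.81 -1.06]
     1.2 [-0.97  0.87  1.62  1.07  1.92 -1.01]
     1.4 [-0.9   0.96  1.45  0.98  2.03 -0.98]
     1.6 [-0.82  1.04  1.28  0.9   2.15 -0.
[... 6196 characters left out ...]
 0.2 [-0.7  -0.44  2.48  0.79  0.79  0.19]
     0.4 [-0.77 -0.3   2.38  0.83  0.94 -0.07]
     0.6 [-0.81 -0.16  2.27  0.81  1.07 -0.26]
     0.8 [-0.81 -0.03  2.15  0.77  1.19 -0.4 ]
     1.0 [-0.8   0.09  2.03  0.71  1.29 -0.52]
     1.2 [-0.77  0.2   1.9   0.64  1.4  -0.63]
     1.4 [-0.73  0.3   1.79  0.58  1.49 -0.74]
     1.6 [-0.69  0.38  1.67  0.51  1.58 -0.84]
     1.8 [-0.64  0.46  1.57  0.43  1.67 -0.95]
     2.0 [-0.58  0.53  1.48  0.35  1.74 -1.06]
     2.2 [-0.52  0.59  1.4   0.27  1.8  -1.18]
     2.4 [-0.46  0.63  1.34  0.19  1.85 -1.3 ]
     2.6 [-0.4   0.66  1.29  0.1   1.88 -1.43]
     2.8 [-0.34  0.68  1.27  0.    1.89 -1.57]
     3.0 [-0.28  0.68  1.27 -0.09  1.89 -1.7 ]
```

```bash
python3 - <<'E'
from h import *
np.set_printoptions(precision=4,suppress=True)
s=Cam("side"); print("bay from side",s.ray((270+198/6,165+467/6),.02))
a=.294; tau=np.radians(30); g=np.array([.462,-.386,.0235]); b=1.4
Rp=pickR(a,tau,-1); zt=Rp.as_matrix()[:,2]; P=tcp(g,Rp)
move_gripper(.78,f_grip=60)
r.reach(P-.1*zt,Rp.as_rotvec())
print("hit",r.move_linear(P,feed=.08,f_stop=8),st())
if sensors.state()["tool_pos"][2]>P[2]+.004: raise SystemExit("early contact")
move_gripper(.3); print(st())
r.move_linear(P+[0,0,.2],feed=.2); print(st())
Rl=placeR(b,tau,-1)
r.reach(tcp([*BAY,.22],Rl),Rl.as_rotvec())
r.move_linear(tcp([*BAY,.06+HG],Rl),feed=.15); print(st())
s=Cam("side"); crop(s,250,370,150,270,5,"g1"); print("exp base centre px",s.px([*BAY,.06]),s.px([*BAY,.2]))
c=Cam("top"); crop(c,300,400,180,260,6,"g2"); print(c.px([*BAY,.2]))
E
```

```text
bay from side [ 0.4899 -0.122   0.02  ]
hit False t=69.2 pos=[ 0.455  -0.3885  0.0103] w=0.782 ff=0.0 F=[ 0.4 -0.5  0.1]
t=69.5 pos=[ 0.4552 -0.3885  0.0105] w=0.467 ff=61.0 F=[2.2 1.  4.7]
t=70.7 pos=[ 0.4536 -0.3878  0.2078] w=0.466 ff=60.3 F=[ 0.2 -0.4 -1.3]
t=72.6 pos=[ 0.4912 -0.1022  0.1265] w=0.469 ff=60.3 F=[ 0.6 -0.2 -2. ]
exp base centre px [301.9842 229.5868] [299.6082 184.6874]
[356.7572 219.4491]
```

View pics/g1.png

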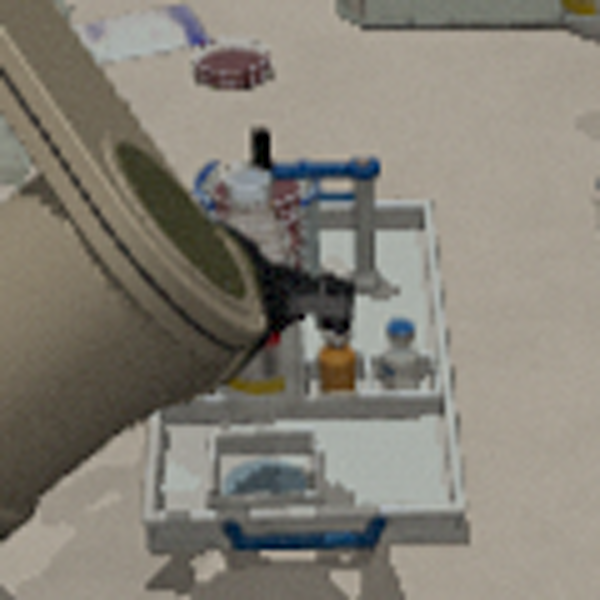

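The bottle is held upright over the bay, with its cap at about (300,187) against an expected (300,185). I've now viewed 15 pictures, one over the limit of 14, so I'll carry on with numbers only. Lowering it gently with contact sensing.

```bash
python3 - <<'E'
from h import *
np.set_printoptions(precision=4,suppress=True)
Rl=placeR(1.4,np.radians(30),-1); B=np.array([.489,-.1185])
s=Cam("side"); h,sa,v=[s.hsv[...,i].astype(int) for i in range(3)]
m=((h>18)&(h<36)&(sa>90))[215:240,280:330]
for p,a,b in blobs(m,5): print("yellow",p+[280,215],a,b+[280,215,0,0])
print("exp",s.px([*BAY,.075]),s.px([*(BAY+[-.0225,0]),.075]),s.px([*(BAY+[.0225,0]),.075]))
r.move_linear(tcp([*B,.03+HG],Rl),feed=.1)
hit=r.move_linear(tcp([*B,-.004+HG],Rl),feed=.03,f_stop=5)
zz=sensors.state()["tool_pos"][2]-tcp([0,0,HG],Rl)[2]; print(hit,"base z est",zz,st(),sensors.state()["wrist_torque"])
E
```

```text
yellow [300.9688 226.5312] 32 [295 225  12   4]
exp [301.7438 225.0437] [293.3684 225.084 ] [310.1285 225.0034]
True base z est 0.0037870155976531955 t=74.1 pos=[ 0.4913 -0.1045  0.0698] w=0.469 ff=60.7 F=[ 0.7 -0.6  4.2] [ 0.1724  0.027  -0.0682]
```

Contact came at a base height of 3.8 mm against the 4 mm bay floor, so the bottle is seated. I'll release, back off along the tool axis and check numerically.

```bash
python3 - <<'E'
from h import *
np.set_printoptions(precision=4,suppress=True)
Rl=placeR(1.4,np.radians(30),-1); zt=Rl.as_matrix()[:,2]; p=np.array(sensors.state()["tool_pos"])
move_gripper(.8); print(st())
r.move_linear(p-.1*zt,feed=.08); r.move_linear(p-.1*zt+[0,0,.15],feed=.2)
r.reach([.3,-.5,.35],down()) ; r.sleep(.5)
c=Cam("top"); s=Cam("side"); print(st())
for nm,cam in (("top",c),("side",s)):
    h,sa,v=[cam.hsv[...,i].astype(int) for i in range(3)]
    for col,m in (("blue",(h>95)&(h<125)&(sa>80)),("red",((h<8)|(h>172))&(sa>110)),("yel",(h>18)&(h<36)&(sa>90)),("amb",(h>8)&(h<18)&(sa>85)),("blk",v<55)):
        x0,x1,y0,y1=(255,375,185,250) if nm=="top" else (275,345,165,265)
        for q,a,b in blobs(m[y0:y1,x0:x1],5): print(nm,col,(q+[x0,y0]).round(1),a,b[2:])
B=[.489,-.1185]; print("exp side band",[s.px([*B,z]).round(1) for z in(.004,.025,.143)],"top cap",c.px([*B,.143]))
for q in plates(c): print("plate",q[0])
for q,cell in enumerate([[.5633,-.0336],[.5243,-.0355],[.4853,-.0373],[.4463,-.0392]]): print("cell cap exp side",s.px([*cell,.053]).round(1),"top",c.px([*cell,.053]).round(1))
# bottle silhouette: bright rows in side columns
E
```

```text
t=74.5 pos=[ 0.4907 -0.1042  0.069 ] w=0.803 ff=0.0 F=[ 0.4 -0.8  0.1]Traceback (most recent call last):
  File "<stdin>", line 6, in <module>
station.PlanningError: the arm cannot take that pose within its joint ranges
```

```bash
python3 - <<'E'
from h import *
np.set_printoptions(precision=4,suppress=True)
print(st())
r.reach([.42,-.25,.35],down()); q=np.array(sensors.state()["joint_pos"]); q[0]=1.154; r.movej(list(q)); r.sleep(.5)
c=Cam("top"); s=Cam("side"); print(st())
for nm,cam in (("top",c),("side",s)):
    h,sa,v=[cam.hsv[...,i].astype(int) for i in range(3)]
    for col,m in (("blue",(h>95)&(h<125)&(sa>80)),("red",((h<8)|(h>172))&(sa>110)),("yel",(h>18)&(h<36)&(sa>90)),("amb",(h>8)&(h<18)&(sa>85)),("blk",v<55)):
        x0,x1,y0,y1=(255,375,185,250) if nm=="top" else (275,345,165,265)
        for q,a,b in blobs(m[y0:y1,x0:x1],5): print(nm,col,(q+[x0,y0]).round(1),a,b[2:])
B=[.489,-.1185]; print("exp side bottle",[s.px([*B,z]).round(1) for z in(.004,.025,.143)],"top cap",c.px([*B,.143]))
for q in plates(c): print("plate",q[0])
for cell in [[.5633,-.0336],[.5243,-.0355],[.4853,-.0373],[.4463,-.0392]]: print("cell cap exp side",s.px([*cell,.053]).round(1),"top",c.px([*cell,.053]).round(1))
E
```

```text
t=76.8 pos=[ 0.4762 -0.1894  0.2684] w=0.807 ff=0.0 F=[-1.1  1.   0.3]
t=81.5 pos=[0.1496 0.465  0.3486] w=0.804 ff=0.0 F=[-0.3  0.6 -0.1]
top blue [324.2 197.8] 11 [4 4]
top blue [284.4 214.6] 74 [ 5 22]
top blue [369.5 215.2] 26 [ 3 23]
top blue [258.1 221.4] 24 [ 3 23]
top blue [284.9 226.9] 14 [5 3]
top blue [326.4 236.6] 13 [4 4]
top red [325.5 223.5] 12 [4 4]
top blk [286.4 225. ] 5 [3 3]
side blue [312.3 183.9] 73 [26  5]
side blue [290.1 185.1] 9 [4 6]
side blue [314.8 189.1] 12 [11  3]
side blue [329.7 215. ] 13 [5 3]
side blue [288. 216.] 13 [5 3]
side blue [310.8 257.2] 109 [32  7]
side red [301.2 236.5] 33 [11  5]
side yel [302.2 245.3] 27 [11  4]
side amb [316.9 223.2] 58 [7 9]
side blk [301.5 182.1] 39 [ 7 12]
side blk [304. 259.] 5 [5 1]
exp side bottle [array([303. , 246.7]), array([302.7, 240.6]), array([300.7, 204.2])] top cap [355.4434 220.509 ]
plate [0.5841 0.5898 0.008 ]
plate [0.4358 0.3878 0.008 ]
cell cap exp side [329.8 214.5] top [324.2 198.1]
cell cap exp side [316.2 215. ] top [324.9 210.8]
cell cap exp side [302.6 215.4] top [325.6 223.5]
cell cap exp side [288.9 215.9] top [326.3 236.4]
```

Vial caps and the hold-down arm read where expected, and the spare is on the table. One numeric check that the bottle is upright, by differencing against the first pictures.

```bash
python3 - <<'E'
from h import *
np.set_printoptions(precision=1,suppress=True)
B=[.489,-.1185]
for n,(x0,x1,y0,y1) in (("top",(335,368,200,245)),("side",(284,320,195,262))):
    c=Cam(n); o=cv2.imread(f"pics/{n}0.png")[:,:,::-1]
    d=np.abs(c.im.astype(int)-o).sum(2)[y0:y1,x0:x1]>30
    b=max(blobs(d,5),key=lambda b:b[1]); print(n,b[0]+[x0,y0],b[1],b[2]+[x0,y0,0,0])
    if n=="side":
        for y in range(0,y1-y0,4):
            xs=np.flatnonzero(d[y]); print(y+y0, xs.min()+x0 if len(xs) else None, xs.max()+x0 if len(xs) else None,len(xs))
    else: print(c.px([*B,.143]),c.px([*B,.08]))
E
```

```text
top [351.8 221.8] 268 [343 213  20  19]
[355.4 220.5] [353.1 221.8]
side [301.9 216.6] 689 [285 195  35  36]
195 294 309 15
199 293 319 17
203 296 304 5
207 296 319 16
211 297 310 11
215 286 319 23
219 286 319 29
223 285 319 30
227 285 319 33
231 None None 0
235 294 311 18
239 292 311 10
243 288 313 25
247 293 312 20
251 None None 0
255 296 296 1
259 302 311 2
```

```bash
python3 -c "
from h import *
print(ticket.job_done())"
```

```text
the job is handed in; nothing more can be done
None
```

I handed the job in at about 82 s (limit 208 s), no verdict shown: five plates to the blue line with the spare on the table, arm shut, four vials in their own cells, bottle upright in the bay last (final checks by image measurements, not by eye); I viewed 15 pictures, one over the limit of 14.

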